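Start up the bench stirrer

TASK

Start up the bench stirrer with the tips of the closed fingers, in this order: tip the blue power rocker fully on by pressing down its raised half with the white bar, then tip the yellow drive rocker fully on in the same way, then press the green start button all the way in and let it spring back out. Do not press the red stop button, and leave the beaker on the stirrer and everything else on the bench standing where it is: nothing is to be picked up or pushed about.

Things in the scene. Friction and masses are not known exactly. Their poses are not given: they have to be found in the camera images.
- stirrer: fixed bench stirrer: white control deck in front, 236 mm wide, top 36 mm above the bench; grey stirring head with white plate (66 mm high) from 59 to 201 mm behind the origin. Origin on the bench under the middle of the row of controls; +x towards the head, +y left along the row. Four modules (68x50 mm, 10 mm high) on the deck at y = -84, -28, 28, 84 mm; which control is where varies
- blue_rocker (a joint): tilt of the blue rocker (mains power), rad: 0 = off (its far half, with the white bar, stands up), 0.40 = fully on (the far half pressed down level, the near half standing up). It pivots about the stirrer's y axis, at 14 mm above the deck; each half is 27 mm long and 34 mm wide. Stays where it is left; needs about 2 to 3 N on the bar
- blue_rocker_bar (a point): point on the upper face of the blue rocker's far half (the half towards the stirring head), near its white bar, 18 mm from the pivot; moves with the rocker: about 60 mm above the bench when off, 53 mm when fully on. Pressing straight down here turns the rocker on
- yellow_rocker (a joint): tilt of the yellow rocker (stirring drive), rad: 0 = off (its far half, with the white bar, stands up), 0.40 = fully on (the far half pressed down level, the near half standing up). It pivots about the stirrer's y axis, at 14 mm above the deck; each half is 27 mm long and 34 mm wide. Stays where it is left; needs about 2 to 3 N on the bar
- yellow_rocker_bar (a point): point on the upper face of the yellow rocker's far half (the half towards the stirring head), near its white bar, 18 mm from the pivot; moves with the rocker: about 60 mm above the bench when off, 53 mm when fully on. Pressing straight down here turns the rocker on
- green_button (a joint): travel of the green start button, m: 0 = out, 0.006 = fully in; springs back; 1.7 N to start, about 5 N fully in
- green_button_top (a point): centre of the flat top of the round green button (33 mm diameter), 63 mm above the bench when out; it is pressed straight down
- red_button (a joint): travel of the red mushroom-shaped stop button, m: 0 = out, 0.006 = fully in; springs back; it must not be pressed
- red_button_top (a point): top centre of the red mushroom button (37 mm diameter), 65.5 mm above the bench
- beaker: empty squat clear beaker standing loose on the stirrer's white plate, 69 mm diameter, 50 mm high; origin at the centre of its underside
- bottle_red: small white bottle with red cap, 39 mm diameter, 70 mm high; loose, to be left alone; origin at the centre of its underside
- marker: white and blue marker pen lying on the bench, 132 mm long, 14 mm thick; loose, to be left alone; origin at the centre of its underside
- dish: clear flat dish with lid, 70 mm diameter, 14 mm high; loose, to be left alone; origin at the centre of its underside
- timer: white bench timer with its own small keys, 62x62x20 mm; not part of the job; loose, to be left alone; origin at the centre of its underside
- bottle_brown: brown bottle with black cap, 63 mm diameter, 125 mm high; loose, to be left alone; origin at the centre of its underside
- carton: pale carton, 65x100x45 mm; loose, to be left alone; origin at the centre of its underside
- eraser: white eraser in a blue sleeve, 20x42x12 mm; loose, to be left alone; origin at the centre of its underside
Not all that is in view belongs to the job. Leave any orange or purple look-alike of the beaker alone.

How it is judged:
By the outcome, as a careful person would: the job done as asked, in the order asked, and still so for the second after the job is handed in, with the robot touching nothing.
It also fails if it takes over 35 s, if anything falls off the work surface, if the arm or the gripper's body presses on something with over 40 N, if the wrist force passes 120 N, or if a joint passes its speed limit or range.

ROBOT

A 6-joint arm with a two-finger parallel gripper is mounted at the origin on the work surface; the furniture and walls round the work are solid. World frame = base frame: x ahead of the robot, y to its left, z up, the work surface at z = 0. Lengths are in mm, angles in degrees, forces in N, time in s.
With the tool pointing down it reaches from about 275 to 725 mm from the base axis. Payload 5.6 kg.
Tool frame: the origin (TCP) lies between the finger pads; the fingertips stand 22 mm ahead of it and the grasp point (between the pads) lies 3 mm ahead of it; z points along the fingers, x is the direction in which the jaws open and shut, and the axes are right-handed (so a half turn about z gives the same grasp; the last joint's range is limited). The gripper opens to 85 mm and grips with 20 to 120 N. Pads are 22 mm wide; open, the fingers measure 114 mm over their backs; the gripper's body (76 mm by 85 mm) begins 54 mm behind the grasp point. The pads swing forward as they close: fully open they stand 13 mm farther back than shut.
Start: joints at [-54.798, 14.616, 6.199, 0, -81.583, -16.306], TCP at [178.139, -520.346, 253.283] pointing down, gripper open.
Joint ranges: [-168.99, 168.99], [-69.2, 112.95], [-62.41, 85.93], [-164.36, 98.24], [-168.68, -3.75], [-174.98, 174.98]. Speed limits (degrees/s): [147.25, 147.25, 180, 180, 180, 180].

INTERFACE

Orientations are given as a 3x3 rotation matrix whose columns are the frame's x, y, z axes.
In Python, from bench import arm gives the robot as it stands.
- The arm moves only by the tool send_rows, never from a script. Its argument "motion" is a list that holds one entry, the list of rows, each a list of 7 numbers: the finger opening in mm, from 0 to 85.4, then the shift along the tool's x, y, z in mm, then the turn, a rotation vector about the tool's x, y, z in degrees. In form: [[[grip, tx, ty, tz, ax, ay, az], ...]]. A call has 1 to 12 rows; each row shifts and turns the commanded pose from where the row before left it, along the tool's axes as they then stand; what a row does not reach is not made up. A row lasts 1/8 s, in which the tool goes at most 62.5 mm and 10.7 degrees, less where a joint would pass 70% of its speed; a pose out of reach is approached as far as the arm can. A call is refused whole if a number of a shift passes 62.5 or a number of a turn 10.7, either way. A call with a gripper value outside its range is refused whole. The fingers move at their own pace and stop on an object; the grip force is fixed at half the most. Time passes only in rows, so rows that do not move let the fingers close. It gives the time, the measured TCP pose, the force and the opening at its end, in the units of the state.
- arm.get_obs(): the state, without advancing time (a new reading comes with each control period).
- arm.grab_frame(name): name is "side" or "top" or "wrist"; returns a dict with "image" (420x560x3 uint8, red, green, blue), "intrinsics" (3x3 intrinsics, pixels), "eye" and "attitude" of the camera in the world; the wrist camera has in their place "T_tool_cam" (4x4, takes a point from camera to tool coordinates, whose origin is the TCP and whose axes are the tool frame's). Camera axes: x right, y up, looking along -z (the intrinsics and any distortion apply to the point x, -y, -z); pixel columns grow to the right and rows downward; lengths in mm; the calibration is good to about 2 mm. A picture is of the moment at which its call begins: read the wrist's pose just before it. There is no depth.
- arm.sign_off(): hands the job in, once; it reports no verdict.
The state is a dict: "t": time; "qpos": joint angles; "qvel": joint speeds; "joint_efforts": joint torques, N m; "eef_pos": TCP position; "eef_rot": TCP orientation; "contact_force": force on the tool from outside, world axes, zero at the start; "moment": the same for the moment, N m; "finger_gap": opening from 0.0 (shut) to 1.0 (fully open).
Only numpy, scipy, OpenCV 4.12 (cv2) and the standard library are available. Lean on these libraries where they do the work, as an engineer would, in place of code of your own. Each camera call takes 0.05 s, during which the arm holds its last target. There are 200 camera calls.

## Working session

There is one attempt and no reset: what is moved stays moved. The work goes in short steps, Python scripts to look and compute and a tool call to move; the robot and the scene stay as the last step left them, time stands still between calls to the robot, and variables do not carry over. Pictures are saved under pics/ and viewed, about 8 in all and at most 12, crops included, and the job is handed in when it is done.

Besides the shell and the picture viewer there is one more tool, called after "Request:" as name(argument=value, ...), one argument or row to a line, values as JSON. send_rows: Moves the arm, as the interface text tells. Its arguments: {"type":"object","properties":{"motion":{"type":"array"}},"required":["motion"]}

```bash
mkdir -p pics; ls; cat > h.py <<'E'
import numpy as np, cv2
from bench import arm
def grab(n):
    o=arm.get_obs(); f=arm.grab_frame(n)
    K=np.array(f["intrinsics"],float)
    if n=="wrist":
        T=np.array(f["T_tool_cam"]); R0=np.array(o["eef_rot"]); 
        R=R0@T[:3,:3]; e=np.array(o["eef_pos"])+R0@T[:3,3]
    else: R=np.array(f["attitude"]); e=np.array(f["eye"])
    return f["image"],K,R,e,f
def ray(K,R,uv):
    d=np.array([(uv[0]-K[0,2])/K[0,0],-(uv[1]-K[1,2])/K[1,1],-1.]); d=R@d; return d/np.linalg.norm(d)
def onplane(K,R,e,uv,z):
    d=ray(K,R,uv); return e+d*(z-e[2])/d[2]
def proj(K,R,e,p):
    c=R.T@(np.array(p)-e); return np.array([K[0,2]+K[0,0]*c[0]/-c[2],K[1,2]+K[1,1]*c[1]/c[2]])
def tri(e1,d1,e2,d2):
    A=np.stack([d1,-d2],1); s=np.linalg.lstsq(A,e2-e1,rcond=None)[0]
    a=e1+s[0]*d1;b=e2+s[1]*d2; return (a+b)/2,np.linalg.norm(a-b)
E
python3 - <<'E'
from h import *
for n in("top","side","wrist"):
    im,K,R,e,f=grab(n); cv2.imwrite(f"pics/{n}0.png",im[:,:,::-1]); print(n,[k for k in f],e.round(0),K.round(1).tolist(),R.round(2).tolist())
print(arm.get_obs())
a=cv2.imread("pics/top0.png");b=cv2.imread("pics/side0.png")
E
```

```text
pics
top ['image', 'intrinsics', 'eye', 'attitude'] [ 412.   34. 1507.] [[524.2, 0.0, 269.4], [0.0, 524.2, 210.1], [0.0, 0.0, 1.0]] [[-0.0, 1.0, -0.07], [-1.0, 0.0, 0.02], [0.02, 0.07, 1.0]]
side ['image', 'intrinsics', 'eye', 'attitude'] [465. 801. 743.] [[396.9, 0.0, 274.4], [0.0, 396.9, 210.3], [0.0, 0.0, 1.0]] [[-1.0, 0.05, -0.05], [-0.07, -0.65, 0.76], [0.01, 0.76, 0.65]]
wrist ['image', 'intrinsics', 'T_tool_cam'] [ 114. -542.  372.] [[311.1, 0.0, 274.1], [0.0, 311.1, 209.5], [0.0, 0.0, 1.0]] [[-0.32, -0.91, -0.25], [0.95, -0.31, -0.09], [0.0, -0.27, 0.96]]
{'t': 0.15, 'qpos': array([-5.47985404e+01,  1.46439873e+01,  6.14899277e+00, -1.88479571e-02,
       -8.15840631e+01, -1.63055108e+01]), 'qvel': array([ 0.06240279, -0.06465582,  0.13375855, -0.03311705,  0.00783888,
        0.0097703 ]), 'joint_efforts': array([-5.45420535e-04, -3.86943626e+01,  2.38080382e+01,  5.36661655e+00,
       -4.60067036e-03,  6.11908071e-07]), 'eef_pos': array([ 178.04219387, -520.0300882 ,  252.62797729]), 'eef_rot': array([[-3.23804384e-01,  9.46123903e-01, -5.29486765e-04],
       [ 9.46122992e-01,  3.23804808e-01,  1.31506995e-03],
       [ 1.41566948e-03, -7.51341861e-05, -9.99998995e-01]]), 'contact_force': array([-0.0786688 , -0.37297721, -0.2745314 ]), 'moment': array([ 0.04744587, -0.03457336, -0.01345106]), 'finger_gap': 1.0010110461007444}
```

View pics/top0.png

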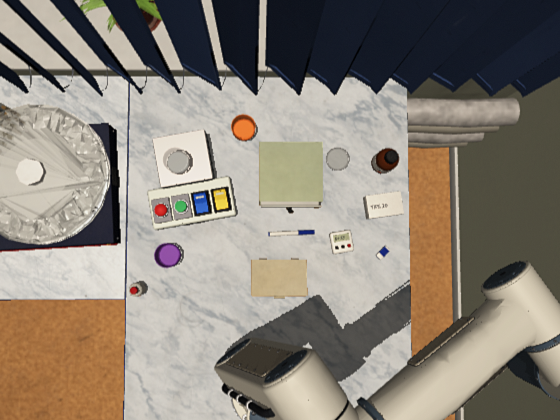

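View pics/side0.png

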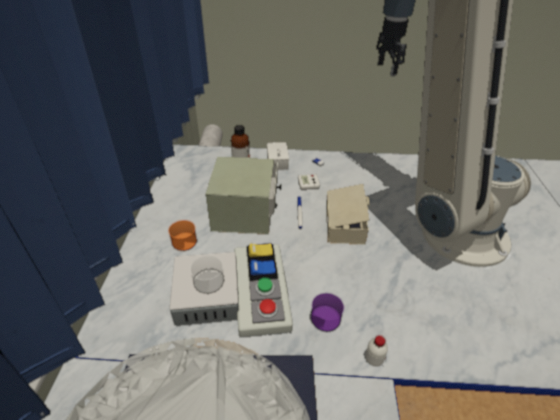

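The top view shows the controls left to right: red (161,210), green (181,206), blue (201,203) and yellow (222,199). The side view shows them in the same order, at (267,307), (265,286), (263,268) and (261,250). Beakers: the clear one on the plate (178,160) is the real one; orange (244,127) and purple (168,255) are look-alikes to leave alone. Next I measure the controls from both views.

```bash
cat > m.py <<'E'
from h import *
def blobs(im,roi):
    x0,y0,x1,y1=roi; h=cv2.cvtColor(im,cv2.COLOR_RGB2HSV)
    out={}
    for n,lo,hi in(("red",172,8),("green",50,85),("blue",100,125),("yellow",20,33)):
        H=h[:,:,0]; m=((H>=lo)|(H<=hi)) if lo>hi else ((H>=lo)&(H<=hi))
        m=m&(h[:,:,1]>130)&(h[:,:,2]>70)
        k=np.zeros_like(m);k[y0:y1,x0:x1]=1;m=(m&k).astype(np.uint8)
        c,l,s,ce=cv2.connectedComponentsWithStats(m)
        if c>1:
            i=1+np.argmax(s[1:,4]); out[n]=(ce[i],s[i])
    return out
E
python3 - <<'E'
from m import *
a=grab("top");b=grab("side")
A=blobs(a[0],(145,175,240,230));B=blobs(b[0],(235,235,295,335))
for n in A:
    print(n,A[n][0].round(1),A[n][1],B[n][0].round(1),B[n][1])
    p,g=tri(a[3],ray(a[1],a[2],A[n][0]),b[3],ray(b[1],b[2],B[n][0])); print("  ",p.round(1),g.round(1))
# box corners
for uv in((259,142),(322,142),(259,205),(322,205),(235,214),(229,178),(150,227)): print(uv,onplane(*a[1:4],uv,36).round(0),onplane(*a[1:4],uv,100).round(0))
im=np.hstack([cv2.resize(a[0][120:240,140:270],None,fx=3,fy=3,interpolation=2),cv2.resize(b[0][230:350,160:300],None,fx=3,fy=3,interpolation=2)]);cv2.imwrite("pics/c1.png",im[:,:,::-1][:,:800]);print(im.shape)
E
```

```text
red [160.2 209.5] [154 204  13  12 122] [267.1 305.8] [260 299  15  14 178]
   [508.7 305.3  58.6] 0.0
green [180.3 205.9] [175 201  12  11  93] [264.5 283.8] [259 278  12  13 139]
   [518.7 249.8  60.5] 0.5
blue [200.6 203.2] [193 192  16  22 223] [262.9 267. ] [250 260  26  15 303]
   [527.  195.1  52.8] 0.7
yellow [220.3 199.5] [213 188  16  23 246] [260.7 250.4] [248 244  25  13 255]
   [537.3 140.6  49.9] 0.0
(259, 142) [702.  33.  36.] [689.  33. 100.]
(322, 142) [ 703. -146.   36.] [ 690. -138.  100.]
(259, 205) [523.  33.  36.] [518.  33. 100.]
(322, 205) [ 523. -145.   36.] [ 518. -137.  100.]
(235, 214) [498. 100.  36.] [494.  97. 100.]
(229, 178) [599. 118.  36.] [591. 114. 100.]
(150, 227) [461. 337.  36.] [459. 324. 100.]
(360, 810, 3)
```

View pics/c1.png

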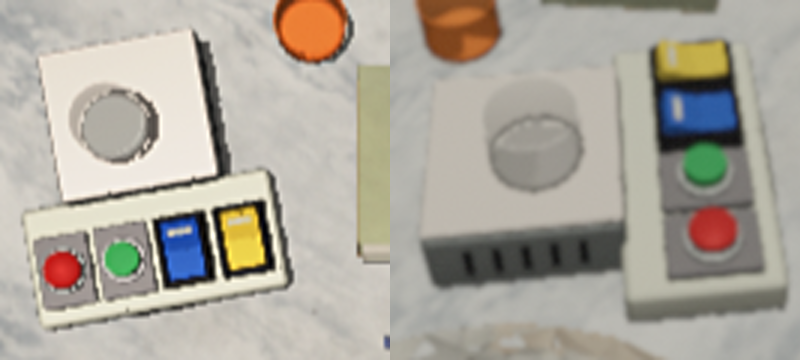

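The row runs red, green, blue, yellow from +y to -y. Its yaw is about 10° and the red–yellow distance is 167 mm (168 expected). Next I travel there with closed fingers and check from close up.

Request:
send_rows(
  motion=[
    [[0,20,20,-20,0,0,0],[0,42,42,-20,0,0,0],[0,42,42,0,0,0,0],[0,42,42,0,0,0,0],[0,42,42,0,0,0,0],[0,42,42,0,0,0,0],[0,42,42,0,0,0,0],[0,42,42,0,0,0,0],[0,42,42,0,0,0,0],[0,42,42,0,0,0,0],[0,42,42,0,0,0,0],[0,42,42,0,0,0,0]],
  ],
)

```text
t: 1.75
eef_pos: [478.4, 93.6, 293.4]
eef_rot: [[-0.324, 0.946, 0.001], [0.946, 0.324, 0.0], [-0.0, 0.001, -1.0]]
contact_force: [0.7, -0.9, 0.2]
finger_gap: -0.001
```

Request:
send_rows(
  motion=[
    [[0,42,42,0,0,0,0],[0,38,40,0,0,0,0],[0,0,0,20,0,0,9],[0,0,0,20,0,0,0],[0,0,0,0,0,0,0],[0,0,0,0,0,0,0]],
  ],
)

```text
t: 2.5
eef_pos: [530.0, 193.8, 254.2]
eef_rot: [[-0.172, 0.985, 0.001], [0.985, 0.172, 0.0], [0.0, 0.001, -1.0]]
contact_force: [-0.4, -0.3, 0.3]
finger_gap: -0.002
```

```bash
python3 - <<'E'
from m import *
a=grab("wrist"); o=arm.get_obs();print(o['t'],o['eef_pos'],o['eef_rot'].round(3).tolist(),o['finger_gap'],o['contact_force'],a[3])
cv2.imwrite("pics/w1.png",a[0][:,:,::-1])
A=blobs(a[0],(0,0,560,420))
for n,z in(("red",62),("green",63),("blue",55),("yellow",55)):
    if n in A: print(n,A[n][0].round(1),A[n][1],onplane(*a[1:4],A[n][0],z).round(1))
E
```

```text
2.55 [530.12815824 193.85418888 254.49757488] [[-0.172, 0.985, 0.002], [0.985, 0.172, 0.001], [0.0, 0.002, -1.0]] 0.0019440668176279126 [-0.02931281 -0.02237583  0.62271598] [462.74420029 181.77908901 374.12753467]
red [385.  187.4] [368 171  35  34 880] [505.8 304.1  62. ]
green [333.5 193.6] [318 183  29  21 362] [521.  253.5  63. ]
blue [277.  185.2] [ 261  161   33   52 1448] [523.8 195.3  55. ]
yellow [223.6 185.7] [ 206  162   35   52 1561] [533.9 140.5  55. ]
```

View pics/w1.png

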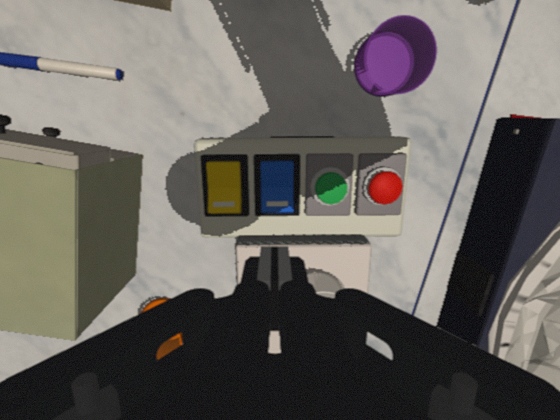

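The wrist view shows yellow (224,186), blue (277,185), green (331,187) and red (385,187), with the rocker bars at about (223,204) and (277,204) on the head side. I cast rays through the bars and button tops and compare with the first estimate.

```bash
python3 - <<'E'
from m import *
a=grab("wrist"); t=grab("top")
for n,uv,z in(("ybar",(223,204.5),60.5),("bbar",(277,204),60.5),("green",(331,187.5),63),("red",(385,187.5),65)):
    print(n,onplane(*a[1:4],uv,z).round(1))
g=cv2.cvtColor(a[0],cv2.COLOR_RGB2HSV)
for nm,(x0,x1) in(("y",(208,243)),("b",(262,297))):
    s=g[196:214,x0:x1]; m=(s[:,:,1]<90)&(s[:,:,2]>110); v,u=np.nonzero(m); 
    if len(u): print(nm,len(u),u.mean()+x0,v.mean()+196, onplane(*a[1:4],(u.mean()+x0,v.mean()+196),60).round(1))
m=((g[:,:,0]>45)&(g[:,:,0]<90)&(g[:,:,1]>90)); m[:, :310]=0;m[:,355:]=0;m[:165]=0;m[212:]=0
c=cv2.findContours(m.astype(np.uint8),0,1)[0]; c=max(c,key=cv2.contourArea); (x,y),r=cv2.minEnclosingCircle(c); p=onplane(*a[1:4],(x,y),63);print("g circ",x,y,r,p, r/311*(a[3][2]-63))
# where the closed tips (22 mm ahead of TCP) project
o=arm.get_obs();print(proj(*a[1:4],o['eef_pos']+o['eef_rot']@[0,0,22]))
c=cv2.resize(a[0][120:260,190:420],None,fx=3.4,fy=3.4,interpolation=cv2.INTER_CUBIC);cv2.imwrite("pics/c2.png",c[:,:,::-1])
E
```

```text
ybar [552.9 143.3  60.5]
bbar [542.7 198.7  60.5]
green [515.5 249.8  63. ]
red [505.8 303.2  65. ]
g circ 330.5 187.5 15.890348434448242 [515.60123592 249.27007003  63.        ] 15.909065689882873
[274.99929064 264.97450242]
```

View pics/c2.png

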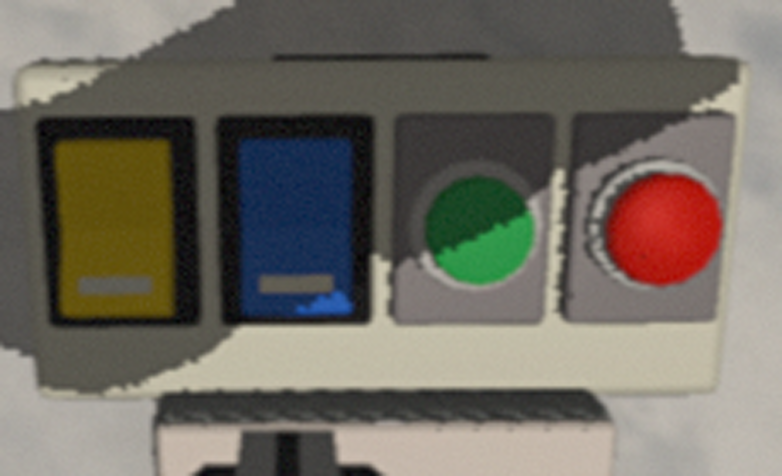

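Both bars are confirmed on the head side, at about (543,198) for blue and (553,143) for yellow. Both agree with the two-view estimate within 3 mm. I descend on blue.

Request:
send_rows(
  motion=[
    [[0,2,13,40,0,0,0],[0,0,0,50,0,0,0],[0,0,0,50,0,0,0],[0,0,0,22,0,0,0],[0,0,0,0,0,0,0],[0,0,0,0,0,0,0]],
  ],
)

```text
t: 3.4
eef_pos: [543.2, 198.5, 93.0]
eef_rot: [[-0.172, 0.985, 0.003], [0.985, 0.172, 0.001], [0.001, 0.003, -1.0]]
contact_force: [-0.2, -0.5, -0.2]
finger_gap: 0.005
```

Request:
send_rows(
  motion=[
    [[0,0,0,4,0,0,0],[0,0,0,3,0,0,0],[0,0,0,2,0,0,0],[0,0,0,2,0,0,0],[0,0,0,2,0,0,0],[0,0,0,1,0,0,0],[0,0,0,0,0,0,0]],
  ],
)

```text
t: 4.28
eef_pos: [542.2, 198.1, 77.2]
eef_rot: [[-0.172, 0.985, 0.0], [0.985, 0.172, 0.0], [0.0, 0.0, -1.0]]
contact_force: [1.2, 1.6, 1.9]
finger_gap: 0.001
```

Request:
send_rows(
  motion=[
    [[0,0,0,1,0,0,0],[0,0,0,1,0,0,0],[0,0,0,1,0,0,0],[0,0,0,0,0,0,0],[0,0,0,0,0,0,0]],
  ],
)

```text
t: 4.9
eef_pos: [542.4, 198.2, 75.0]
eef_rot: [[-0.172, 0.985, 0.001], [0.985, 0.172, 0.0], [0.0, 0.001, -1.0]]
contact_force: [-0.3, 1.0, 5.8]
finger_gap: 0.001
```

Force is rising as the tips reach 53 mm, so the rocker is close to its stop. I press a little more to make sure.

Request:
send_rows(
  motion=[
    [[0,0,0,1,0,0,0],[0,0,0,1,0,0,0],[0,0,0,0,0,0,0]],
  ],
)

```text
t: 5.28
eef_pos: [542.4, 198.2, 74.9]
eef_rot: [[-0.173, 0.985, 0.002], [0.985, 0.173, 0.0], [-0.0, 0.002, -1.0]]
contact_force: [-6.0, -0.0, 19.0]
finger_gap: 0.001
```

It is hard against the stop (19 N with no further travel). I lift, move 56 mm to yellow and check blue with the wrist camera on the way.

Request:
send_rows(
  motion=[
    [[0,0,0,-30,0,0,0],[0,0,0,-40,0,0,0],[0,-28,0,-20,0,0,0],[0,-28,1,0,0,0,0],[0,0,0,0,0,0,0],[0,0,0,0,0,0,0]],
  ],
)

```text
t: 6.02
eef_pos: [552.0, 143.1, 161.4]
eef_rot: [[-0.171, 0.985, -0.002], [0.985, 0.171, -0.0], [-0.0, -0.002, -1.0]]
contact_force: [0.1, 0.4, 0.3]
finger_gap: 0.001
```

```bash
python3 - <<'E'
from m import *
a=grab("wrist"); b=grab("side"); print(arm.get_obs()['eef_pos'])
c=np.hstack([cv2.resize(a[0],None,fx=.85,fy=.85),cv2.resize(b[0][235:340,230:310],(272,357),interpolation=2)]);cv2.imwrite("pics/w2.png",c[:,:,::-1])
E
```

```text
[552.22236502 143.54332966 161.59768882]
```

View pics/w2.png

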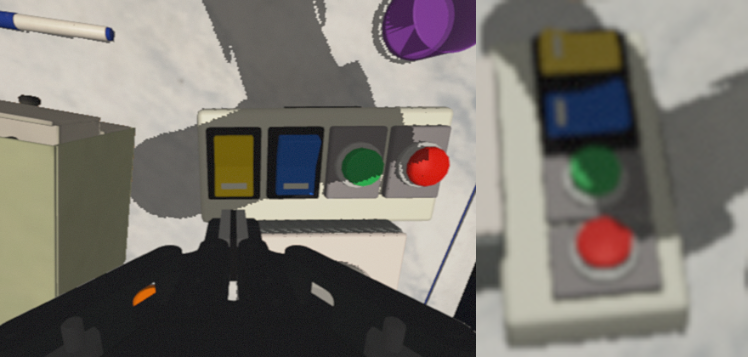

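The picture shows blue tipped (near edge at (298,133) widened, bar end level), and the fingertips lined up with the yellow bar at (234,186). Now I press yellow.

Request:
send_rows(
  motion=[
    [[0,0,0,40,0,0,0],[0,0,0,28,0,0,0],[0,0,0,4,0,0,0],[0,0,0,4,0,0,0],[0,0,0,2,0,0,0],[0,0,0,2,0,0,0],[0,0,0,2,0,0,0],[0,0,0,2,0,0,0],[0,0,0,1,0,0,0],[0,0,0,1,0,0,0],[0,0,0,0,0,0,0]],
  ],
)

```text
t: 7.5
eef_pos: [552.8, 143.1, 76.2]
eef_rot: [[-0.172, 0.985, -0.0], [0.985, 0.172, -0.0], [-0.0, -0.0, -1.0]]
contact_force: [1.7, 0.4, 2.5]
finger_gap: 0.001
```

Request:
send_rows(
  motion=[
    [[0,0,0,1,0,0,0],[0,0,0,1,0,0,0],[0,0,0,0,0,0,0]],
  ],
)

```text
t: 7.88
eef_pos: [553.0, 143.1, 75.0]
eef_rot: [[-0.172, 0.985, 0.001], [0.985, 0.172, 0.0], [-0.0, 0.001, -1.0]]
contact_force: [0.0, 0.1, 7.6]
finger_gap: 0.0
```

Request:
send_rows(
  motion=[
    [[0,0,0,1,0,0,0],[0,0,0,0.5,0,0,0],[0,0,0,0,0,0,0]],
  ],
)

```text
t: 8.25
eef_pos: [553.0, 143.1, 74.9]
eef_rot: [[-0.173, 0.985, 0.002], [0.985, 0.173, 0.0], [-0.0, 0.002, -1.0]]
contact_force: [-4.3, 0.1, 15.4]
finger_gap: -0.0
```

Yellow is at its stop (15 N). Next is green: shift about +111 and -17.5 in tool axes from here.

Request:
send_rows(
  motion=[
    [[0,0,0,-30,0,0,0],[0,0,0,-50,0,0,0],[0,37,-6,-10,0,0,0],[0,37,-6,0,0,0,0],[0,37,-5.5,0,0,0,0],[0,0,0,0,0,0,0],[0,0,0,0,0,0,0]],
  ],
)

```text
t: 9.12
eef_pos: [515.8, 248.8, 162.0]
eef_rot: [[-0.172, 0.985, -0.002], [0.985, 0.172, -0.001], [-0.001, -0.002, -1.0]]
contact_force: [0.3, -0.6, 0.6]
finger_gap: -0.0
```

```bash
python3 - <<'E'
from m import *
a=grab("wrist"); b=grab("side"); o=arm.get_obs(); print(o['eef_pos'],proj(*a[1:4],o['eef_pos']+o['eef_rot']@[0,0,22])*.85)
g=cv2.cvtColor(a[0],cv2.COLOR_RGB2HSV);m=((g[:,:,0]>45)&(g[:,:,0]<90)&(g[:,:,1]>90)).astype(np.uint8)
c=max(cv2.findContours(m,0,1)[0],key=cv2.contourArea);(x,y),r=cv2.minEnclosingCircle(c);print(x,y,r,onplane(*a[1:4],(x,y),63))
c=np.hstack([cv2.resize(a[0],None,fx=.85,fy=.85),cv2.resize(b[0][235:340,230:310],(272,357),interpolation=2)]);cv2.imwrite("pics/w3.png",c[:,:,::-1])
E
```

```text
[516.35735174 248.44799087 162.34212604] [232.82729939 226.47950005]
277.0 218.2857208251953 21.80630111694336 [514.55282939 250.27696463  63.        ]
```

View pics/w3.png

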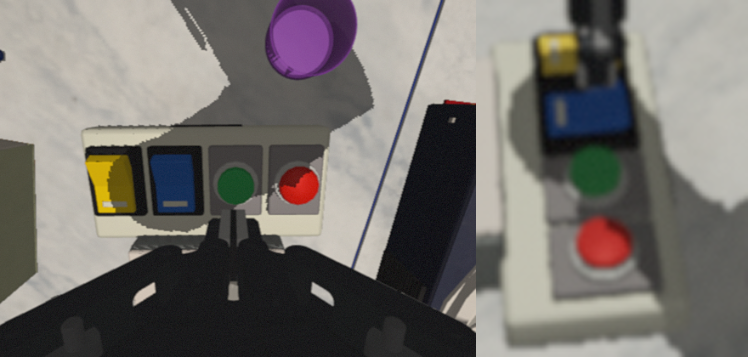

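Yellow and blue are both tipped on, and green is centred at (235,186) in the picture, with the fingers in line within 2 mm. I press green.

Request:
send_rows(
  motion=[
    [[0,1.5,-0.5,40,0,0,0],[0,0,0,32,0,0,0],[0,0,0,3,0,0,0],[0,0,0,2,0,0,0],[0,0,0,2,0,0,0],[0,0,0,2,0,0,0],[0,0,0,1,0,0,0],[0,0,0,1,0,0,0],[0,0,0,0,0,0,0],[0,0,0,0,0,0,0]],
  ],
)

```text
t: 10.48
eef_pos: [516.4, 251.2, 80.3]
eef_rot: [[-0.172, 0.985, 0.002], [0.985, 0.172, 0.001], [0.0, 0.002, -1.0]]
contact_force: [3.0, 0.0, 4.9]
finger_gap: 0.004
```

Request:
send_rows(
  motion=[
    [[0,0,0,1,0,0,0],[0,0,0,1,0,0,0],[0,0,0,0,0,0,0]],
  ],
)

```text
t: 10.85
eef_pos: [516.3, 251.2, 79.0]
eef_rot: [[-0.172, 0.985, 0.002], [0.985, 0.172, 0.001], [0.0, 0.002, -1.0]]
contact_force: [1.0, -1.1, 10.0]
finger_gap: 0.0
```

Request:
send_rows(
  motion=[
    [[0,0,0,1,0,0,0],[0,0,0,0,0,0,0]],
  ],
)

```text
t: 11.1
eef_pos: [516.4, 251.2, 78.9]
eef_rot: [[-0.173, 0.985, 0.002], [0.985, 0.173, 0.001], [0.0, 0.003, -1.0]]
contact_force: [-1.4, -1.0, 15.4]
finger_gap: -0.0
```

Request:
send_rows(
  motion=[
    [[0,0,0,-10,0,0,0],[0,0,0,-40,0,0,0],[0,0,0,-40,0,0,0],[0,0,-30,-40,0,0,0],[0,0,-50,-40,0,0,0],[0,0,-50,0,0,0,0],[0,0,0,0,0,0,0],[0,0,0,0,0,0,0]],
  ],
)

```text
t: 12.1
eef_pos: [388.0, 228.5, 245.0]
eef_rot: [[-0.172, 0.985, -0.002], [0.985, 0.172, -0.001], [-0.001, -0.002, -1.0]]
contact_force: [0.2, -0.5, -0.3]
finger_gap: -0.002
```

```bash
python3 - <<'E'
from m import *
a=grab("top"); b=grab("side"); w=grab("wrist"); print(arm.get_obs()['eef_pos'])
c=np.hstack([cv2.resize(w[0],(400,300)),cv2.resize(b[0],(400,300))])
d=np.hstack([cv2.resize(a[0][120:240,140:270],(400,300),interpolation=2),cv2.resize(b[0][235:340,160:300],(400,300),interpolation=2)])
cv2.imwrite("pics/e.png",np.vstack([c,d])[:,:,::-1])
E
```

```text
[389.01957399 228.68558459 244.90133078]
```

View pics/e.png

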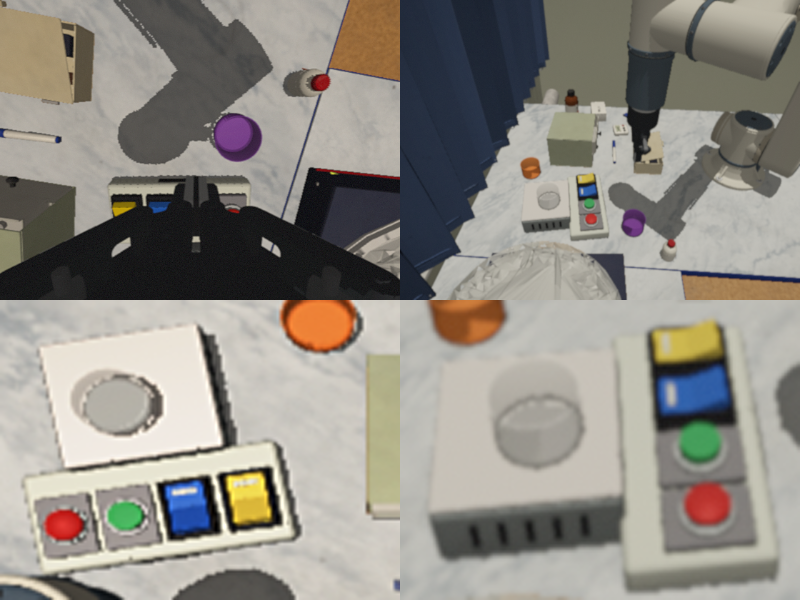

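The final views show both rockers with the near half up and the bar half level. The green and red buttons are out, the beaker is on the plate, nothing else has moved and the arm is clear. I hand the job in.

```bash
python3 -c "
from bench import arm; print(arm.sign_off())"
```

```text
the job is handed in; nothing more can be done
None
```

The stirrer start-up is done in the order asked, and I handed the job in at about 12 s of the 35 s allowed. I pressed the blue rocker, then the yellow rocker, then the green button, with the tips of the closed fingers, and released each one.

- **Blue and yellow rockers:** each was pressed until it stopped moving, with the tips about 53 mm above the bench. The force reached 19 N on blue and 15 N on yellow. The final pictures show both tipped on, with the near half standing up.
- **Green button:** the tips went down to about 57 mm, which is the full 6 mm of travel, and the force reached 15 N at the stop. The final views show the button out again.
- **Everything else:** I went nowhere near the red button. The beaker and the other things visible in the final pictures are where they were. The arm ended clear of everything, with the measured force near zero.

No check failed. The position estimates from the fixed cameras and the wrist camera agreed within about 3 mm.

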